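Stow an objective canister in a sprung well and trap it with the sliding keeper

TASK

Stow the black objective canister in the transit jig: stand it upright in the jig's round well, press it gently down against the spring until it is home, and slide the yellow keeper fully shut so that its tongue traps the canister down in the well. Leave the two brown bottles and the timer undisturbed.

Things in the scene. Friction and masses are not known exactly. Their poses are not given: they have to be found in the camera images.
- objective_can: Loose black canister with a lid, round, 37 mm in diameter, 56 mm tall, about 110 g, standing upright on the 2 mm thick blue bench mat. Origin at the centre of its underside, z up along its axis. It may be gripped anywhere round its side.
- jig: Transit jig, fixed on the mat. Origin at its underside on the vertical axis of the well; x is the way the keeper slides shut, y across, z up. On its dark base plate stands, on levelling screws, an aluminium head (x -100 to +44 mm, y +-46 mm) set to an UNREPORTED height: its top face lies 67 to 79 mm above the origin; feel or see it. It does not move. 7 mm high rails run along its sides (y = +-43 mm).
- well (a point): Fixed point on the jig's origin, marking the axis of the well: a round hole down through the head, 39.5 mm in diameter with a 3 mm chamfer, in which the spring plate (plunger) moves. The plate's top lies 30 mm below the head's top face when up, 40 mm when home.
- plunger (a joint): Depth of the flat spring plate in the well, m: 0 = up, 0.010 = home on its stop. The spring pushes up with 4 N at 0, 10 N at home; the canister's weight alone does not press it. A canister standing on it has its top 26 mm above the head's top face (plate up) or 16 mm (home). With the canister trapped by the shut keeper it reads about 0.007.
- keeper (a joint): Travel q of the yellow keeper along the jig's +x, m: 0 = open, 0.063 = fully shut on its stop; 1.5 N friction, stays where left. A frame 66 x 80 mm: leading cross bar (jig x = -34 to -26 mm plus q), then a window open above and below (x = -70 to -34 mm plus q, y +-34 mm), then the trailing tongue (x = -92 to -70 mm plus q), between two side walls.
- keeper_park (a point): Fixed point on the base, under the centre of the keeper's window at q = 0 (jig x = -52 mm). Heights over the head's top face: cross bar 29 to 39 mm, side walls up to 39 mm, tongue 19 to 25 mm. The bar passes over an unpressed canister, but the tongue stops at its side (q about 0.05) unless it is pressed home. Fingers in the window can press the canister and push the bar to +x together.
- drop_bottle: Brown dropper bottle with a black pointed cap, 32 mm in diameter, 76 mm tall, a bystander; origin at the centre of its underside, z up.
- primer_bottle: Brown bottle with a black cap, 37 mm in diameter, 64 mm tall, a bystander; origin at the centre of its underside, z up.
- timer: Small light grey timer lying flat, 46 x 52 x 19 mm, a bystander; origin at the centre of its underside, z up.

How it is judged (in metres and radians):
On the way, in this order (a step that is already met when the one before it is completed fails the run):
1. the canister stands upright in the well (horizontal distance between objective_can and jig below 0.006 m and angle between objective_can's own z axis and vertical below 0.15 rad and z of objective_can in the frame of jig below 0.052 m), for 0.1 s.
2. the canister is pressed home against the spring (horizontal distance between objective_can and jig below 0.006 m and value of joint plunger above 0.0075 m), for 0.05 s.
At the end, for the whole second after the job is handed in: The canister stands upright in the well (within 6 mm of its axis, tilt under 0.12 rad), at rest, held down by the keeper: plunger at least 6 mm down and keeper at least 57 mm of its 63 mm shut (horizontal distance between objective_can and jig below 0.006 m and angle between objective_can's own z axis and vertical below 0.12 rad and value of joint plunger above 0.006 m and value of joint keeper above 0.057 m and linear speed of objective_can below 0.02 m/s); the robot touches nothing.
It fails at once if the canister is rammed: more than 50 N between canister and jig (contact force between objective_can and jig above 50 N).
It fails at once if a bystander (bottle or timer) is moved more than 20 mm (distance of any of drop_bottle, primer_bottle, timer from where it was at the start of the episode above 0.02 m).
It fails at once if a bystander bottle is knocked over (angle between any of drop_bottle, primer_bottle's own z axis and vertical above 0.6 rad).
It also fails if it takes over 72 s, if anything falls off the work surface, if the arm or the gripper's body presses on something with over 40 N, if the wrist force passes 120 N, or if a joint passes its speed limit or range.

ROBOT

A 6-joint arm with a two-finger parallel gripper is mounted at the origin on a cart in front of the work surface, level with it; the furniture and walls round the work are solid. World frame = base frame: x ahead of the robot, y to its left, z up, the work surface at z = 0. Lengths are in mm, angles in rad, forces in N, time in s.
With the tool pointing down it reaches from about 275 to 825 mm from the base axis. Payload 5.2 kg.
Tool frame: the origin (TCP) lies at the very end of the fingers, on their centre line; the grasp point (between the pads) lies 19 mm behind it; z points along the fingers, y is the direction in which the jaws open and shut (so a half turn about z gives the same grasp; the last joint's range is limited). The gripper opens to 93 mm and grips with 3 to 60 N. Pads are 15 mm wide; open, the fingers measure 128 mm over their backs; the gripper's body (75 mm by 188 mm) begins 65 mm behind the grasp point.
Start: joints at [-0.203, 0.259, 1.535, -0, 1.348, -0.203], TCP at [550.005, 0.023, 218.653] pointing down, gripper open.
Joint ranges: [-3.14, 3.14], [-0.91, 2.08], [0.19, 2.58], [-1.22, 4.36], [0.22, 2.71], [-3.12, 3.12]. Speed limits (rad/s): [2.57, 2.57, 3.14, 3.14, 3.14, 3.14].

INTERFACE

Orientations are given as [roll, pitch, yaw] about the fixed x, y, z axes, in that order (R = Rz(yaw) Ry(pitch) Rx(roll)).
In Python, from bench import robot gives the robot as it stands. The module is installed in compiled form; this text tells all that it offers. Calls block until the motion is done:
- robot.move_ptp(position, orientation): joint-space move of the TCP to a pose.
- robot.move_linear(position, ori=None, speed=150, f_stop=None): straight line of the TCP; ori=None keeps the orientation; speed is the mean speed in mm/s. With f_stop (N) it stops when the force on the tool has changed by that much, and returns True; else False.
- robot.move_j(angles): joint-space move.
- robot.move_gripper(opening): opening from 0.0 (shut) to 1.0 (fully open); the grip force is fixed at half the most; returns when the fingers have stopped.
- robot.sleep(seconds).
- robot.inverse_kinematics(position, orientation): joint angles nearest the present ones, or None.
- robot.get_image(name): name is "scene" or "side" or "wrist"; returns a dict with "img" (480x640x3 uint8, blue, green, red), "fovy" (degrees; the focal length in pixels is half the picture's height over the tangent of half this angle, whatever the lens; pixels are square), "cx", "cy" (the principal point, pixels), "eye" and "orientation" of the camera in the world. Camera axes: x right, y down, z forward; pixel columns grow to the right and rows downward; lengths in mm; the calibration is good to about 2 mm. A picture is of the moment at which its call begins. There is no depth.
A pose or a line that the arm cannot do raises robot.MotionError and nothing moves.
- robot.hand_in(): hands the job in, once; it reports no verdict.
Readings, each from a call of its own:
- robot.current_t(): time.
- robot.current_qpos(): joint angles.
- robot.current_joint_vel(): joint speeds.
- robot.current_joint_efforts(): joint torques, N m.
- robot.current_tcp_pos(): TCP position.
- robot.current_eef_rot(): TCP orientation.
- robot.current_contact_force(): force on the tool from outside, world axes, zero at the start.
- robot.current_ft_torque(): the same for the moment, N m.
- robot.current_gripper_width(): opening from 0.0 (shut) to 1.0 (fully open).
Only numpy, scipy, OpenCV 4.12 (cv2) and the standard library are available. Lean on these libraries where they do the work, as an engineer would, in place of code of your own. Each camera call takes 0.05 s, during which the arm holds its last target.

## Working session

There is one attempt and no reset: what is moved stays moved. The work goes in short steps, each a Python script; the robot and the scene stay as the last script left them, time stands still between calls to the robot, and variables do not carry over. Pictures are saved under pics/ and viewed, and the job is handed in when it is done.

```bash
mkdir -p pics; ls
python3 - <<'E'
from bench import robot
import cv2
for n in ["scene","side","wrist"]:
    d=robot.get_image(n); cv2.imwrite(f"pics/{n}0.png",d["img"])
    print(n,d["fovy"],d["cx"],d["cy"],d["eye"],d["orientation"])
print(robot.current_t(),robot.current_eef_rot())
E
```

```text
pics
scene 44.35742559122847 319.3992759678948 246.63642309700893 [  94.054967   -392.14620966  858.27665348] [-2.54316707 -0.01075233 -0.85033775]
side 51.71487480416384 311.339275173188 244.01098401162363 [ -17.20453943 -492.49223913  638.27383576] [-2.27635463e+00  6.52197979e-04 -8.63982072e-01]
wrist 60.222611269566755 319.06871516401 243.0167892285742 [550.39645969  70.14780786 384.6092102 ] [ 2.88777869e+00  1.95234847e-03 -6.77265734e-04]
0.15 [-3.14026299e+00 -2.64434826e-04  1.57078176e+00]
```

View pics/scene0.png

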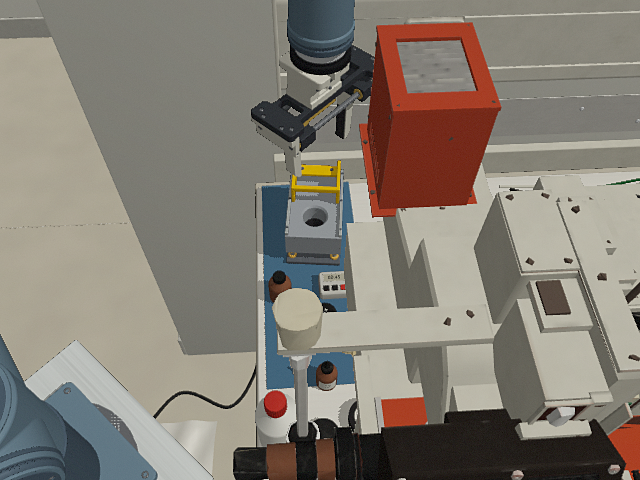

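View pics/side0.png

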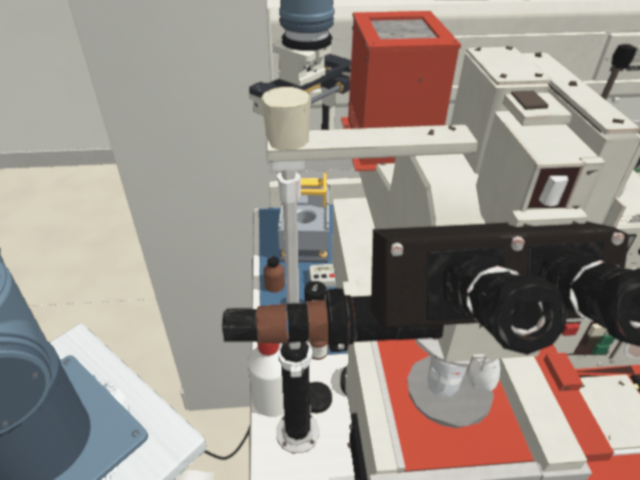

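View pics/wrist0.png

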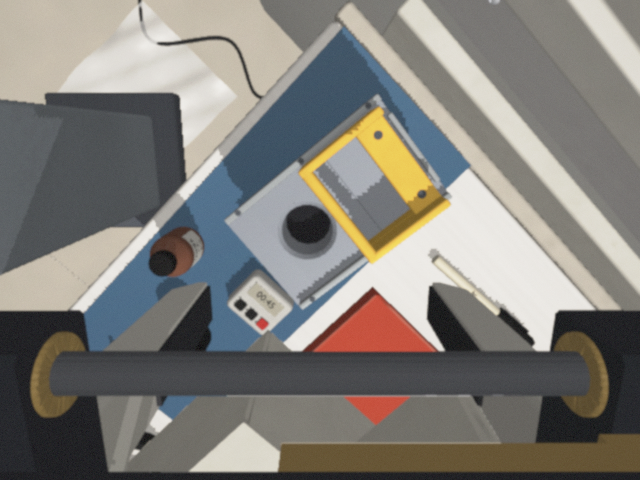

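The three views show the jig at wrist (310,225), with the keeper to its upper right at (375,185). The timer is at (260,300) and one brown bottle at (172,255). A black lid is partly hidden at scene (328,308) and side (316,290). I'll add ray-casting helpers and zoom in.

```bash
cat > h.py <<'E'
import numpy as np, cv2
from scipy.spatial.transform import Rotation as Ro
def cam(d):
    R=Ro.from_euler('xyz',d["orientation"]).as_matrix(); f=240/np.tan(np.radians(d["fovy"])/2)
    return np.array(d["eye"]),R,f,d["cx"],d["cy"]
def ray(d,u,v):
    e,R,f,cx,cy=cam(d); r=R@np.array([(u-cx)/f,(v-cy)/f,1]); return e,r/np.linalg.norm(r)
def onz(d,u,v,z):
    e,r=ray(d,u,v); return e+r*(z-e[2])/r[2]
def proj(d,p):
    e,R,f,cx,cy=cam(d); c=R.T@(np.array(p)-e); return np.array([cx+f*c[0]/c[2],cy+f*c[1]/c[2]])
def tri(obs):
    A=np.zeros((3,3));b=np.zeros(3);L=[]
    for d,u,v in obs:
        e,r=ray(d,u,v);P=np.eye(3)-np.outer(r,r);A+=P;b+=P@e;L.append((e,P))
    x=np.linalg.solve(A,b); return x,[round(float(np.linalg.norm(P@(x-e))),1) for e,P in L]
E
python3 - <<'E'
from h import *
from bench import robot
import pickle
D={n:robot.get_image(n) for n in ["scene","side","wrist"]}
pickle.dump(D,open("d0.pkl","wb"))
s=D["scene"]["img"][150:400,240:370];cv2.imwrite("pics/sc_crop.png",cv2.resize(s,None,fx=2.4,fy=2.4,interpolation=cv2.INTER_CUBIC))
s=D["side"]["img"][165:415,240:370];cv2.imwrite("pics/si_crop.png",cv2.resize(s,None,fx=2.4,fy=2.4,interpolation=cv2.INTER_CUBIC))
w=D["wrist"]["img"][90:330,140:460];cv2.imwrite("pics/w_crop.png",cv2.resize(w,None,fx=2.5,fy=2.5,interpolation=cv2.INTER_CUBIC))
for n,u,v,z in [("scene",328,308,58),("side",316,290,58),("scene",327,368,66),("side",318,350,30),("scene",279,275,70),("scene",315,216,73),("wrist",307,228,73),("wrist",260,300,20),("wrist",162,263,78),("wrist",375,185,90)]:
    print(n,u,v,onz(D[n],u,v,z).round())
E
```

```text
scene 328 308 [ 433. -124.   58.]
side 316 290 [ 418. -131.   58.]
scene 327 368 [ 355. -189.   66.]
side 318 350 [ 344. -197.   30.]
scene 279 275 [421. -32.  70.]
scene 315 216 [544.   1.  73.]
wrist 307 228 [541.   1.  73.]
wrist 260 300 [494. -80.  20.]
wrist 162 263 [428. -26.  78.]
wrist 375 185 [590.  36.  90.]
```

View pics/sc_crop.png

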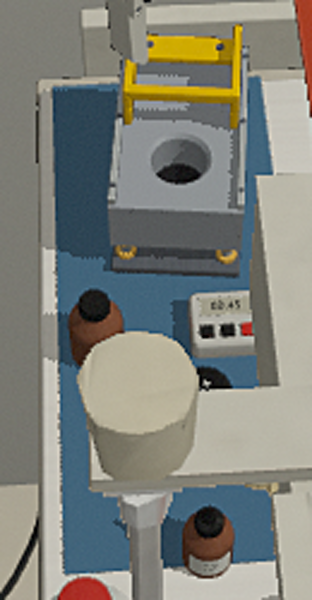

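View pics/si_crop.png

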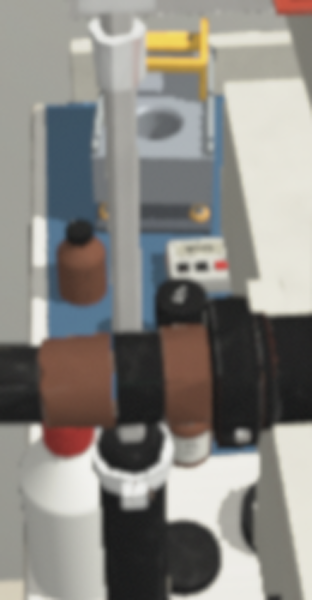

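View pics/w_crop.png

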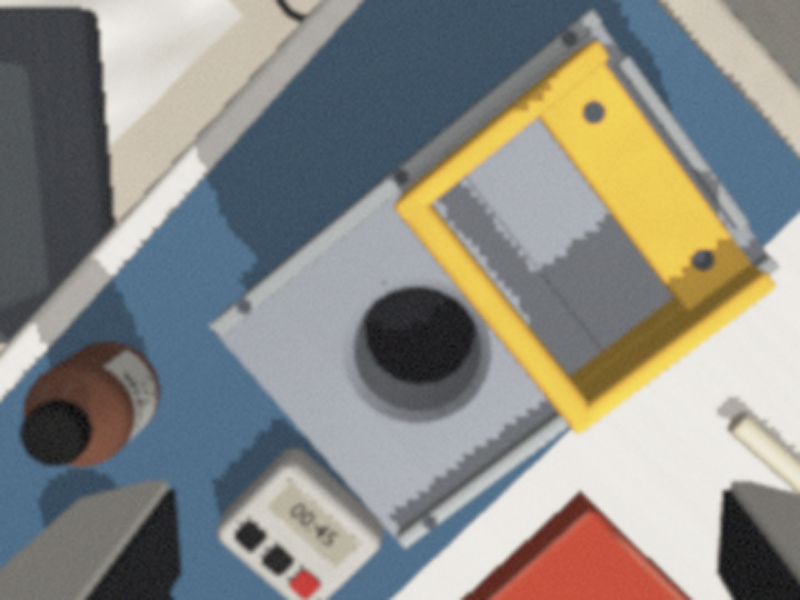

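Run:
```python
from h import *
import pickle
D=pickle.load(open("d0.pkl","rb"));s,i,w=D["scene"],D["side"],D["wrist"]
def T(n,a,b,da=s,db=i):
    x,e=tri([(da,*a),(db,*b)]);print(n,x.round(),e)
T("lampcyl top",(298,303),(288,100))
T("lampcyl botleft",(277,347),(268,140))
T("boom corner lower edge R",(492,318),(475,135))
T("tube brown left end",(268,457),(257,322))
T("black tube left end",(236,463),(224,324))
T("pole top nut",(299,360),(289,177))
T("pole base",(303,432),(297,437))
T("red bottle cap",(274,402),(268,345))
T("big black box left",(360,450),(375,280))
T("redbox top-left-front corner",(388,108),(358,55))
T("redbox base",(380,215),(352,150))
T("beige table top edge corner",(347,225),(334,190))
T("drop cap",(278,275),(273,262))
T("canlid",(328,308),(316,290))
T("bottle2 cap",(327,369),(0,0))  if 0 else None
T("well",(315,216),(306,217))
T("well sw",(315,216),(307,228),s,w)
```

```text
lampcyl top [ 244. -245.  477.] [0.3, 0.3]
lampcyl botleft [ 215. -251.  457.] [0.5, 0.5]
boom corner lower edge R [ 350. -356.  443.] [0.1, 0.1]
tube brown left end [ 177. -263.  293.] [0.8, 0.8]
black tube left end [ 153. -246.  299.] [0.7, 0.7]
pole top nut [ 229. -259.  421.] [0.0, 0.0]
pole base [ 339. -151. -276.] [0.3, 0.3]
red bottle cap [ 260. -179.  109.] [0.4, 0.4]
big black box left [ 227. -339.  358.] [8.9, 8.9]
redbox top-left-front corner [ 511. -126.  412.] [4.8, 4.8]
redbox base [ 450. -171.  317.] [7.0, 7.0]
beige table top edge corner [ 482. -111.  212.] [0.1, 0.1]
drop cap [431. -20.  45.] [0.4, 0.4]
canlid [ 447. -110.   22.] [2.5, 2.5]
well [549.   6.  63.] [0.3, 0.3]
well sw [542.   1.  75.] [1.1, 1.1]
```

Run:
```python
from h import *
import pickle
D=pickle.load(open("d0.pkl","rb"));w=D["wrist"]
c=lambda a,b:(140+a/2.5,90+b/2.5)
for z in (73,):
    a=onz(w,*c(215,330),z);b=onz(w,*c(405,545),z);print("front",a.round(1),b.round(1),np.linalg.norm(a-b),np.degrees(np.arctan2(*(b-a)[[1,0]])))
    p=onz(w,*c(400,200),z+39);q=onz(w,*c(580,430),z+39);print("bar",p.round(1),q.round(1),np.linalg.norm(p-q),np.degrees(np.arctan2(*(q-p)[[1,0]])))
    p=onz(w,*c(600,45),z+39);q=onz(w,*c(775,285),z+39);print("trail",p.round(1),q.round(1),np.linalg.norm(p-q),np.degrees(np.arctan2(*(q-p)[[1,0]])))
    p=onz(w,*c(400,200),z+39);q=onz(w,*c(600,45),z+39);print("side",np.linalg.norm(p-q),np.degrees(np.arctan2(*(p-q)[[1,0]])))
    l=onz(w,*c(348,350),z);r=onz(w,*c(490,350),z);t=onz(w,*c(420,286),z);bb=onz(w,*c(420,422),z);print(l,r,t,bb)
```

```text
front [478.5   5.9  73. ] [536.2 -65.4  73. ] 91.63152479862954 -51.01293046928064
bar [537.7  48.4 112. ] [586.6 -14.3 112. ] 79.49775602983887 -52.05887678067342
trail [588.5  86.9 112. ] [637.2  26.  112. ] 77.94947712031326 -51.29674105699826
side 63.643436563227986 -142.84231912376774
[ 5.19291823e+02 -4.46478192e-01  7.30000000e+01] [ 5.63170834e+02 -4.64303803e-01  7.30000000e+01] [541.68976557  19.49233907  73.        ] [541.37044162 -23.67027147  73.        ]
```

Run:
```python
from h import *
import pickle
D=pickle.load(open("d0.pkl","rb"));s,i,w=D["scene"],D["side"],D["wrist"]
for z in (0,100,200,300): print(z,"red corner wrist",onz(w,372,290,z).round(),"scene",onz(s,375,213,z).round(),"scene beige",onz(s,347,225,z).round(),"side beige",onz(i,334,190,z).round(), "wristgray",onz(w,265,337,z).round())
for p in [(482,-111,212),(450,-171,317),(511,-126,412)]: print(p,proj(w,p).round(),proj(s,p).round(),proj(i,p).round())
s2=i["img"][120:320,250:400];cv2.imwrite("pics/si_crop2.png",cv2.resize(s2,None,fx=4,fy=3,interpolation=cv2.INTER_CUBIC))
s2=s["img"][150:400,250:450];cv2.imwrite("pics/sc_crop2.png",cv2.resize(s2,None,fx=3,fy=2.4,interpolation=cv2.INTER_CUBIC))
```

```text
0 red corner wrist [602. -78.   0.] scene [664. -40.   0.] scene beige [609. -19.   0.] side beige [730.  78.   0.] wristgray [ 495. -129.    0.]
100 red corner wrist [589. -39. 100.] scene [598. -81. 100.] scene beige [549. -62. 100.] side beige [613. -11. 100.] wristgray [509. -77. 100.]
200 red corner wrist [575.  -1. 200.] scene [ 531. -122.  200.] scene beige [ 489. -106.  200.] side beige [ 496. -100.  200.] wristgray [524. -26. 200.]
300 red corner wrist [562.  37. 300.] scene [ 465. -163.  300.] scene beige [ 429. -149.  300.] side beige [ 379. -190.  300.] wristgray [538.  26. 300.]
(482, -111, 212) [187. 499.] [347. 225.] [334. 190.]
(450, -171, 317) [ -9. 951.] [374. 215.] [357. 150.]
(511, -126, 412) [-386. 3760.] [384. 108.] [362.  54.]
```

View pics/sc_crop2.png

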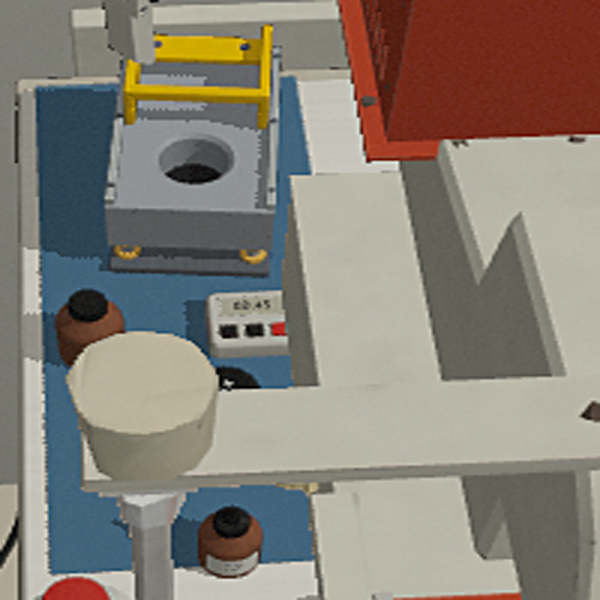

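View pics/si_crop2.png

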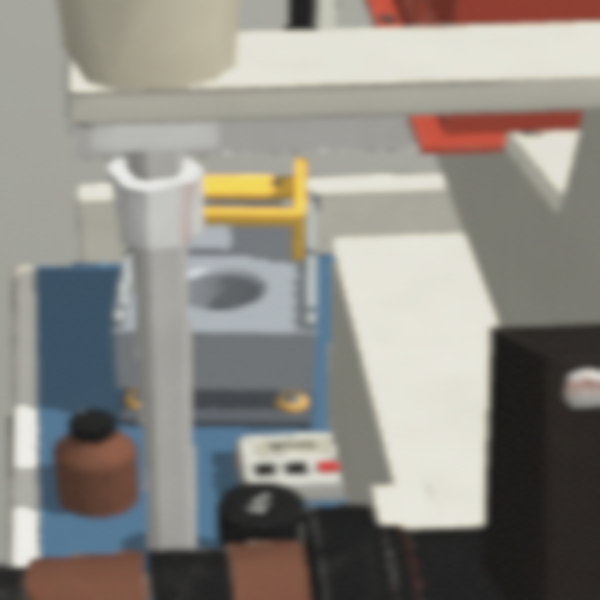

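Run:
```python
from h import *
import pickle
D=pickle.load(open("d0.pkl","rb"));s,i,w=D["scene"],D["side"],D["wrist"]
print(tri([(s,346.7,223),(i,333.3,199)]),tri([(s,346.7,223),(i,333.3,199),(w,265,334)]))
print("redflange",tri([(s,373,217),(i,356,170)]),tri([(s,373,217),(w,372,290)]))
print("near corner of block top",tri([(s,357,312),(i,348,283)]))
print("canlid",onz(i,315.5,287,58),onz(s,327.5,308,58))
print("primer cap",onz(s,327,366,66), "drop cap",onz(s,279.5,274,78),onz(s,279.5,274,66),onz(w,162,263,78),onz(w,162,263,66))
w2=w["img"];cv2.imwrite("pics/w_crop2.png",cv2.resize(w2[270:480,80:560],None,fx=1.6,fy=1.6,interpolation=cv2.INTER_CUBIC)*1)
```

```text
(array([507.91711265, -90.96918794, 172.07466961]), [0.3, 0.3]) (array([525.52195439, -67.75337046, 141.7457754 ]), [9.7, 11.4, 16.8])
redflange (array([ 482.71388977, -149.31153959,  262.53261292]), [0.6, 0.6]) (array([604.10552382, -62.47869289,  59.40724229]), [11.6, 11.6])
near corner of block top (array([ 452.26693102, -166.66083681,   71.10325041]), [1.8, 1.8])
canlid [ 422.3162677 -125.6146865   58.       ] [ 432.34060427 -123.18532868   58.        ]
primer cap [ 357.5044722  -186.68212612   66.        ] drop cap [419.51718766 -35.10415717  78.        ] [424.52252344 -29.61315009  66.        ] [428.13563814 -25.53352367  78.        ] [423.35120235 -29.27326583  66.        ]
```

View pics/w_crop2.png

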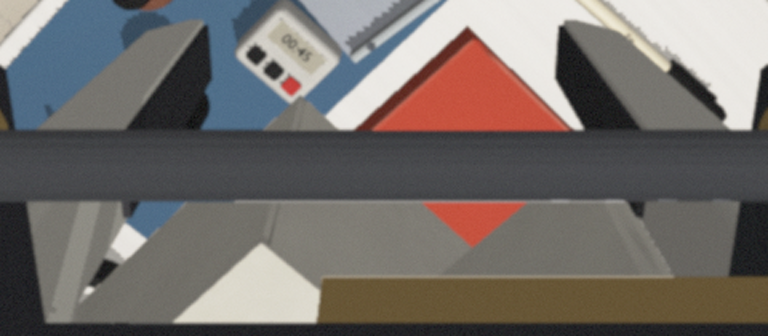

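Run:
```python
from h import *
import pickle
D=pickle.load(open("d0.pkl","rb"));s,i,w=D["scene"],D["side"],D["wrist"]
print(onz(w,269,331,0),tri([(s,346.7,223),(w,244,422)]),tri([(s,346.7,223),(i,333.3,199),(w,244,422)]))
print("far right top corner",onz(s,383,222,172))
u=np.array([.783,.622]);r=np.array([.622,-.783])
for n,p in dict(can=(423,-128),well=(541.5,-1),blk=(507,-91),blk0=(497,-126),prim=(424,-29.5),drop=(355,-190),tim=(494,-80)).items(): print(n,np.dot(u,p),np.dot(r,p))
```

```text
[ 498.98694998 -122.24960697    0.        ] (array([505.9343903 , -92.87054265, 175.80958563]), [0.1, 0.1]) (array([505.66655723, -92.92714778, 175.0737482 ]), [0.6, 0.9, 0.5])
far right top corner [ 544.72496088 -129.43496872  172.        ]
can 251.59300000000002 363.33
well 423.3725 337.596
blk 340.379 386.60699999999997
blk0 310.779 407.79200000000003
prim 313.64300000000003 286.8265
drop 159.78500000000003 369.58
tim 337.04200000000003 369.90799999999996
```

```bash
cat >> h.py <<'E'
U=np.array([.783,.622,0]);U/=np.linalg.norm(U);RR=np.array([U[1],-U[0],0]);Z=np.array([0,0,1.])
def ori(lean,a):
    "body leans a deg toward unit vec lean (horizontal); camera on lean side"
    a=np.radians(a); z=-Z*np.cos(a)-lean*np.sin(a); x=lean*np.cos(a)-Z*np.sin(a)
    y=np.cross(z,x); return list(Ro.from_matrix(np.c_[x,y,z]).as_euler('xyz'))
E
python3 - <<'E'
from h import *
from bench import robot
c=np.array([423,-128,0]); w=np.array([541.5,-1,0])
for n,p,o in [("view",c-45*RR+Z*180,ori(-RR,22)),("pre",c-45*RR+Z*150,ori(-RR,22)),("pick",c+Z*38,ori(-RR,22)),("lift",c+Z*200-RR*30,ori(-RR,22)),("ins",w+Z*80,ori(-U,22)),("insup",w+Z*160,ori(-U,22)),("press",w+Z*100,ori(-U,0)),("press2",w+Z*100,ori(U,0))]:
    j=robot.inverse_kinematics(list(p),o); print(n,np.round(p),None if j is None else np.round(j,2))
E
```

```text
view [395. -93. 180.] [-0.32 -0.14  2.13 -0.28  0.84 -0.83]
pre [395. -93. 150.] [-0.32 -0.09  2.18 -0.31  0.75 -0.8 ]
pick [ 423. -128.   38.] [-0.39  0.18  2.28 -0.5   0.38 -0.62]
lift [ 404. -105.  200.] [-0.35 -0.14  2.08 -0.26  0.89 -0.88]
ins [542.  -1.  80.] [-0.45  0.26  2.    0.5   0.77 -3.04]
insup [542.  -1. 160.] [-0.45  0.15  1.9   0.42  0.96 -2.91]
press [542.  -1. 100.] [-0.21  0.35  1.72 -0.    1.07 -2.45]
press2 [542.  -1. 100.] [-0.21  0.35  1.72 -0.    1.07  0.69]
```

Run:
```python
from h import *
from bench import robot
import pickle
w=np.array([541.5,-1,0]); p=w-U*32
robot.move_gripper(0.0)
robot.move_ptp(list(p+Z*110),ori(U,0))
d=robot.get_image("wrist");cv2.imwrite("pics/w1.png",d["img"]);pickle.dump(d,open("d1.pkl","wb"))
f0=robot.current_contact_force()
print(robot.move_linear(list(p+Z*60),speed=25,f_stop=4))
print(robot.current_tcp_pos(),robot.current_contact_force()-f0)
robot.move_linear(list(p+Z*180),speed=200)
print(robot.current_t())
robot.move_gripper(0.65)
c=np.array([423,-128,0])
robot.move_ptp(list(c-45*RR+Z*180),ori(-RR,22))
d=robot.get_image("wrist");cv2.imwrite("pics/w2.png",d["img"]);pickle.dump(d,open("d2.pkl","wb"))
print(robot.current_t(),robot.current_tcp_pos(),robot.current_gripper_width())
```

```text
True
[516.39220459 -20.9184049   76.99606823] [-0.68965296  0.86778089  4.36495293]
4.5583
7.0 [395.62281544 -92.88516262 180.30944966] 0.6488397249913395
```

View pics/w1.png

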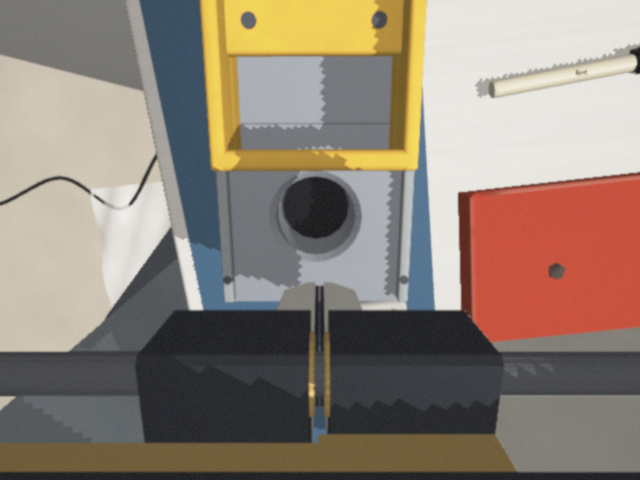

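View pics/w2.png

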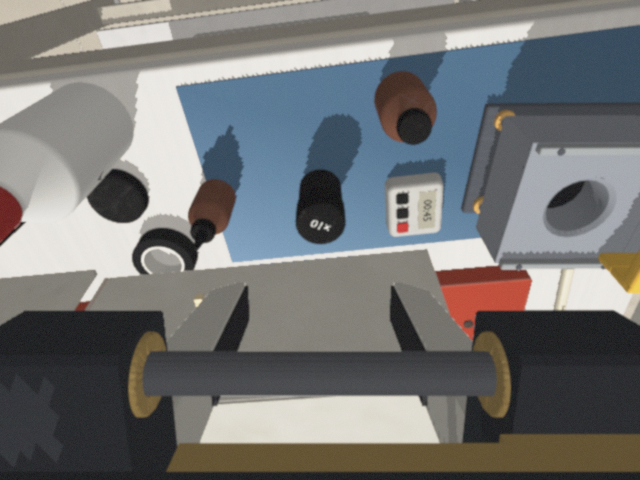

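w1 shows the well at about (317,213), with the cross bar at row 160. w2 shows the canister lid at about (321,222), the timer at (415,205), and the block's top edge at about row 255. The head's top felt at z = 77. Next I'll measure both precisely.

Run:
```python
from h import *
import pickle
d1=pickle.load(open("d1.pkl","rb"));d2=pickle.load(open("d2.pkl","rb"))
a=d1["img"][140:320,200:440];cv2.imwrite("pics/w1c.png",cv2.resize(a,None,fx=3.3,fy=3.3,interpolation=cv2.INTER_CUBIC))
g=cv2.cvtColor(d2["img"],cv2.COLOR_BGR2GRAY)
m=((g<60)).astype(np.uint8);m=m[150:255,285:360]
cs,_=cv2.findContours(m,cv2.RETR_EXTERNAL,cv2.CHAIN_APPROX_NONE)
for c in cs:
    if cv2.contourArea(c)>200:print(cv2.contourArea(c),np.array(cv2.boundingRect(c))+[285,150,0,0])
a=d2["img"][140:270,180:460];cv2.imwrite("pics/w2c.png",cv2.resize(a,None,fx=2.8,fy=2.8,interpolation=cv2.INTER_CUBIC))
# predicted well
for c in [(541.5,-1,77)]:
    print(proj(d1,c)); 
for uv in [(272,214),(361,214),(317,260)]: print(onz(d1,*uv,77))
```

```text
2845.5 [296 169  49  74]
[318.49019391 216.85588235]
[528.39869604  17.74433304  77.        ]
[555.615921   -16.44226018  77.        ]
[523.6917417  -14.20779575  77.        ]
```

View pics/w1c.png

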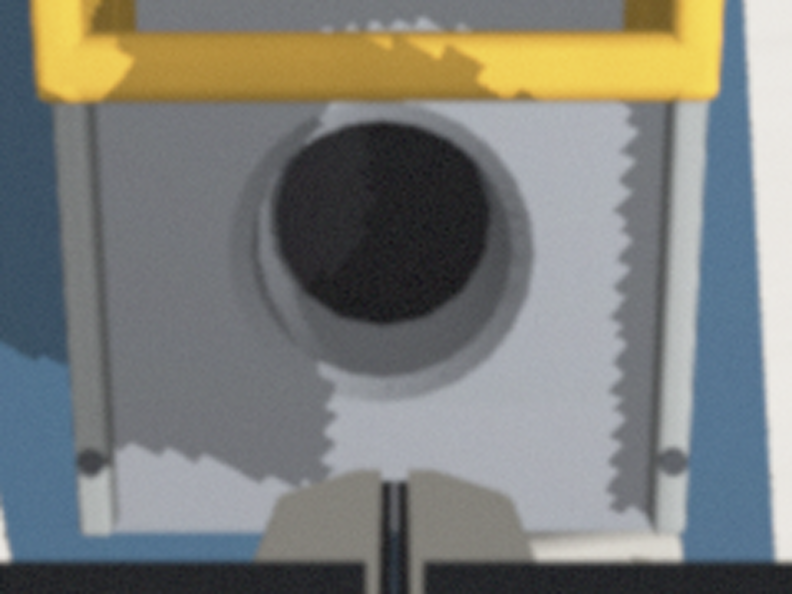

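View pics/w2c.png

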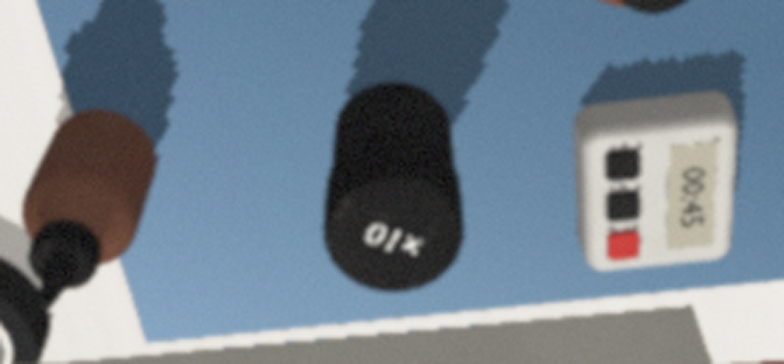

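Run:
```python
from h import *
import pickle
d1=pickle.load(open("d1.pkl","rb"));d2=pickle.load(open("d2.pkl","rb"))
q=lambda a,b:(200+a/3.3,140+b/3.3)
print("well",onz(d1,*q(382,251),77))
for n,A,B,z in [("diamx",(230,251),(534,251),77),("diamy",(382,100),(382,402),77),("bar",(45,97),(717,98),106),("front",(82,535),(683,535),84),("railsL",(58,103),(84,535),84)]:
    a=onz(d1,*q(*A),z);b=onz(d1,*q(*B),z);v=b-a;print(n,np.linalg.norm(v),np.degrees(np.arctan2(v[1],v[0])),(a+b)/2)
for n,uv,z in [("lid",(393,234),58),("lidL",(325,234),58),("lidR",(462,234),58),("lidT",(393,178),58),("lidB",(393,291),58)]:
    print(n,onz(d2,180+uv[0]/2.8,140+uv[1]/2.8,z))
# block top edge & bottom edge
for uv,z in [((150,270),175),((345,255),175),((427,250),175),((230,262),0),((250,250),175)]: 
    p=onz(d2,*uv,z); print(p,p@U,p@RR)
# base of canister (top in image, crop y~83 is far-side bottom edge at z=2)
print(onz(d2,180+393/2.8,140+83/2.8,2)@U,onz(d2,180+393/2.8,140+83/2.8,2)@RR)
```

```text
well [5.40974234e+02 2.98418522e-01 7.70000000e+01]
diamx 45.287674575365884 -51.47552626594725 [5.4097496e+02 2.9750581e-01 7.7000000e+01]
diamy 45.74284830134691 -141.58563527647507 [ 5.40468832e+02 -1.02364366e-01  7.70000000e+01]
bar 83.22607262847836 -51.55678794072504 [560.50712077  15.66554646 106.        ]
front 91.24268760839324 -51.481443485715275 [507.78249665 -26.19084271  84.        ]
railsL 64.83098796061516 -141.5103307212191 [504.93230286  29.44062225  84.        ]
lid [ 422.79374188 -124.46275072   58.        ]
lidL [ 408.89915882 -135.44863583   58.        ]
lidR [ 436.89417541 -113.31410796   58.        ]
lidT [ 412.24024634 -111.17969095   58.        ]
lidB [ 434.3142389  -138.96291797   58.        ]
[ 331.78086594 -126.38552663  175.        ] 181.175066347862 305.3316879727318
[391.25661284 -69.0745246  175.        ] 263.39312938607185 297.45098156440343
[415.81570479 -46.35112407 175.        ] 296.75730392874243 294.93428016433626
[ 406.66298561 -243.57247998    0.        ] 166.917288587215 443.6676184237706
[359.17546361 -91.12752179 175.        ] 224.5561009837743 294.76396726946257
253.81630266921465 345.09705828927264
```

Run:
```python
from h import *
import pickle
d2=pickle.load(open("d2.pkl","rb"));D=pickle.load(open("d0.pkl","rb"))
for uv,z in [((105,280),0),((345,257),0),((427,250),0),((207,403),175),((437,394),175)]: 
    p=onz(d2,*uv,z); print(p,p@U,p@RR)
print(tri([(D["wrist"],244,422),(D["scene"],346.7,223),(d2,437,394)]))
a=d2["img"][240:440,60:560];cv2.imwrite("pics/w2d.png",cv2.resize(np.clip(a*1.5,0,255).astype(np.uint8),None,fx=1.6,fy=1.6))
```

```text
[ 321.13289206 -340.60685881    0.        ] 39.590122772995244 466.4461263787754
[ 489.45364282 -170.29565403    0.        ] 277.3220493959091 437.7875731137693
[ 544.54330026 -116.01848886    0.        ] 354.21868601448324 429.5542085586362
[ 399.23768935 -198.30668053  175.        ] 189.2589104879877 403.60542234261055
[ 494.64574588 -111.91643801  175.        ] 317.69988355751184 395.305561554484
(array([ 500.69627319, -100.78283962,  175.67456171]), [7.5, 7.9, 12.6])
```

View pics/w2d.png

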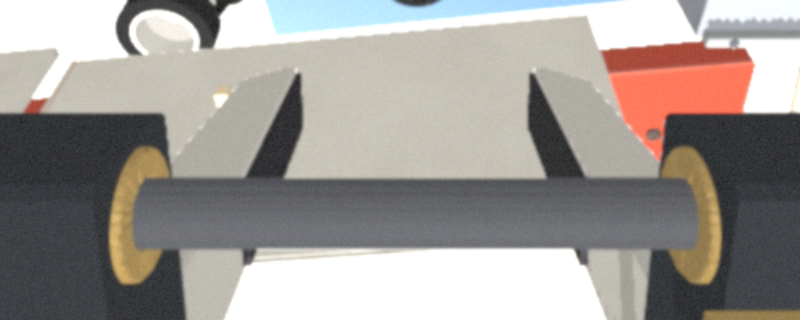

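Run:
```python
from h import *
from bench import robot
import pickle
A=18;o=ori(-RR,A);a=np.radians(A)
c=np.array([423,-125,0]); tcp=c+RR*19*np.sin(a)+Z*35
back=(-RR*np.sin(a)+Z*np.cos(a))
robot.move_ptp(list(tcp+back*95),o)
robot.move_linear(list(tcp+back*40),speed=150)
print(robot.move_linear(list(tcp),speed=60,f_stop=5),robot.current_contact_force())
robot.move_gripper(0.0)
print(robot.current_gripper_width()*93,robot.current_contact_force(),robot.current_tcp_pos())
robot.move_linear(list(tcp+Z*15),speed=50)
d=robot.get_image("wrist");cv2.imwrite("pics/w3.png",d["img"]);pickle.dump(d,open("d3.pkl","wb"))
print(robot.current_t(),robot.current_gripper_width()*93,robot.current_contact_force())
```

```text
False [ 0.50887848  0.11354755 -0.17432225]
36.61713256517058 [ 0.64197465 -0.35277779  2.54684844] [ 426.76085039 -129.64697022   35.2040083 ]
9.6833 37.01358731633366 [ 0.34178134 -0.04708898 -0.89587778]
```

View pics/w3.png

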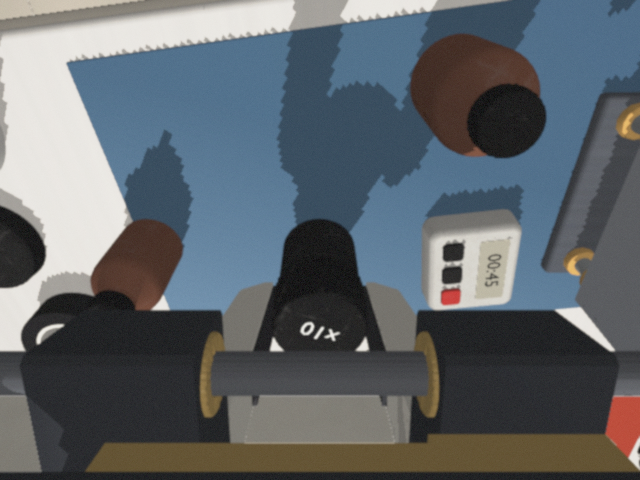

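Run:
```python
from h import *
import pickle
d=pickle.load(open("d3.pkl","rb"))
a=d["img"][210:360,250:390];cv2.imwrite("pics/w3c.png",cv2.resize(np.clip(a*2.,0,255).astype(np.uint8),None,fx=4,fy=4,interpolation=cv2.INTER_CUBIC))
c=np.array([423,-125,73.])
t=np.linspace(0,2*np.pi,9)[:-1]
for k in t: print(np.round((proj(d,c+18.5*(np.cos(k)*U+np.sin(k)*RR))-[250,210])*4))
```

```text
[462. 473.]
[400. 570.]
[267. 608.]
[135. 570.]
[ 71. 473.]
[121. 367.]
[266. 320.]
[411. 367.]
```

View pics/w3c.png

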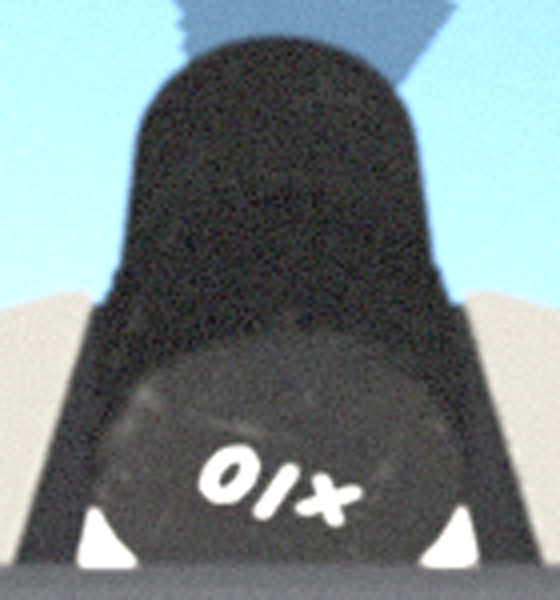

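Run:
```python
from h import *
import pickle
d1=pickle.load(open("d1.pkl","rb"));d2=pickle.load(open("d2.pkl","rb"));D=pickle.load(open("d0.pkl","rb"))
for x,e in [tri([(d1,473,197),(D["wrist"],371,291)]),tri([(d1,458,190),(D["wrist"],371,283)])]: print(x,e,x@U,x@RR)
# tower top front-left corner from scene: at several heights
for n,uv in [("flange far-left",(361,125)),("tower left bottom",(383,205)),("tower topleft-near",(388,108)),("topleft-far",(376,27))]:
    for z in (20,100,200,300,400): p=onz(D["scene"],*uv,z);print(n,z,round(p@U),round(p@RR))
```

```text
[ 651.65977578 -228.37818041 -383.03279181] [1.1, 1.1] 368.2033470037293 584.1603820135933
[608.83348122 -91.98647787 -58.66880612] [0.0, 0.0] 419.50668993420396 450.7259223308705
flange far-left 20 701 415
flange far-left 100 618 411
flange far-left 200 514 405
flange far-left 300 410 399
flange far-left 400 306 393
tower left bottom 20 499 457
tower left bottom 100 435 448
tower left bottom 200 355 437
tower left bottom 300 275 427
tower left bottom 400 196 416
tower topleft-near 20 754 470
tower topleft-near 100 666 460
tower topleft-near 200 555 448
tower topleft-near 300 445 435
tower topleft-near 400 335 423
topleft-far 20 1023 447
topleft-far 100 909 439
topleft-far 200 767 430
topleft-far 300 625 420
topleft-far 400 482 410
```

The canister is held square at a width of 37 mm, with its lid about 1 mm further out than planned. Next I'll carry it over the well and look before lowering.

Run:
```python
from h import *
from bench import robot
import pickle
p=np.array(robot.current_tcp_pos())
robot.move_linear([p[0],p[1],165],speed=150)
w=np.array([541.0,.3,0]); A=18
robot.move_ptp(list(w+U*5+Z*160),ori(-U,A))
print(robot.move_linear(list(w+U*5+Z*125),speed=100,f_stop=8))
for n in ("wrist","scene"):
    d=robot.get_image(n);cv2.imwrite(f"pics/{n}4.png",d["img"]);pickle.dump(d,open(f"d4{n}.pkl","wb"))
    if n=="scene": cv2.imwrite("pics/scene4c.png",cv2.resize(d["img"][100:280,230:410],None,fx=3,fy=3,interpolation=cv2.INTER_CUBIC))
print(robot.current_t(),robot.current_tcp_pos(),robot.current_qpos(),robot.current_contact_force(),robot.current_gripper_width()*93)
```

```text
False
12.7833 [545.45795925   3.18293895 125.72152514] [-0.38878077  0.21209293  1.89563698  0.34975948  0.90556946 -2.83047011] [ 0.05735639 -0.54426838 -0.87885918] 36.83405856642256
```

View pics/wrist4.png

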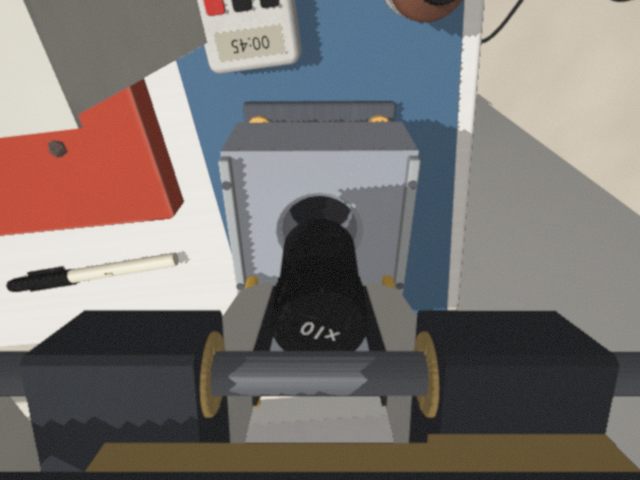

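View pics/scene4c.png

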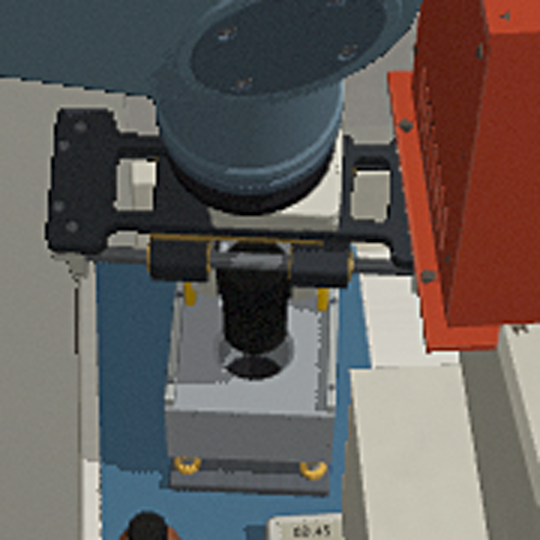

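Run:
```python
from h import *
import pickle
d=pickle.load(open("d4wrist.pkl","rb"))
a=d["img"][180:350,250:390];cv2.imwrite("pics/w4c.png",cv2.resize(np.clip(a*2.,0,255).astype(np.uint8),None,fx=4,fy=4,interpolation=cv2.INTER_CUBIC))
X=-U
w=np.array([541.0,.3,0])
P=lambda p:np.round((proj(d,p)-[250,180])*4)
print("chamfer +x,-x,+-y",P(w+X*22.75+Z*77),P(w-X*22.75+Z*77),P(w+RR*22.75+Z*77),P(w-RR*22.75+Z*77))
print("can bottom +x",P(w+X*18.5+Z*92.5),P(w+RR*18.5+Z*92.5),P(w-RR*18.5+Z*92.5),"lid +x",P(w+X*18.5+Z*148.5),P(w+RR*18.5+Z*148.5),P(w-RR*18.5+Z*148.5))
```

```text
chamfer +x,-x,+-y [275.  51.] [276. 351.] [101. 209.] [450. 209.]
can bottom +x [275. 142.] [125. 275.] [426. 274.] lid +x [275. 448.] [ 79. 602.] [472. 601.]
```

View pics/w4c.png

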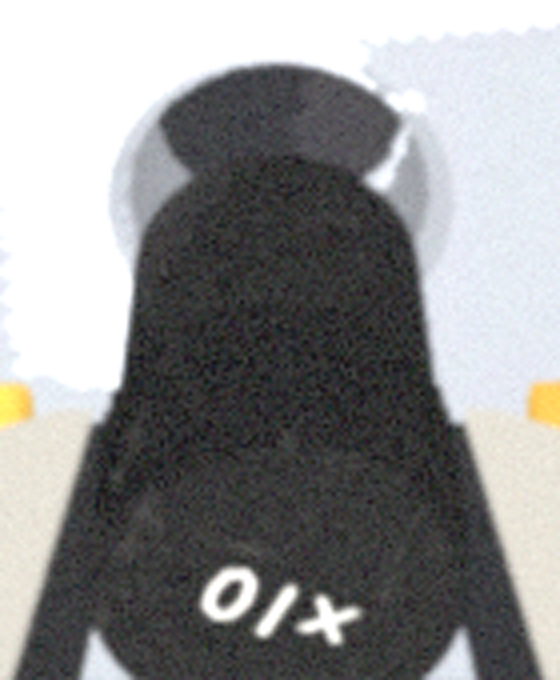

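Run:
```python
from h import *
from bench import robot
import pickle
w=np.array([541.0,.3,0])-.6*RR-.4*U
st=robot.move_linear(list(w+U*5+Z*83.5),speed=35,f_stop=8)
print(st,robot.current_tcp_pos(),robot.current_contact_force(),robot.current_t())
d=robot.get_image("wrist");cv2.imwrite("pics/w5.png",d["img"])
```

```text
False [544.44933247   3.56699616  83.75737009] [ 0.0020911  -0.05711154 -1.52132447] 14.1167
```

View pics/w5.png

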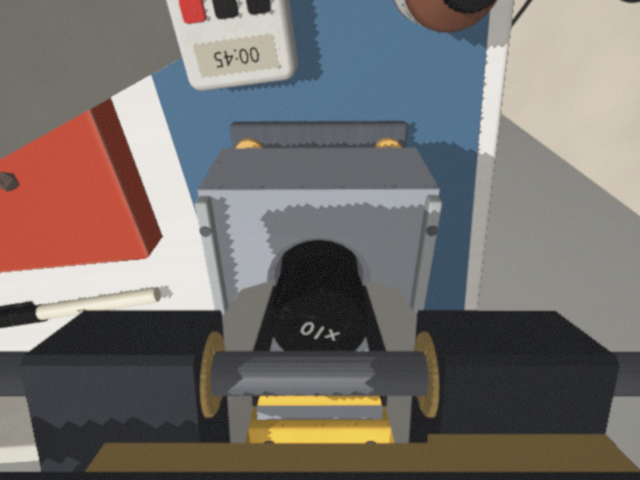

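Run:
```python
from h import *
from bench import robot
robot.move_gripper(0.47)
robot.sleep(0.3)
p=np.array(robot.current_tcp_pos()); a=np.radians(18); b=-U*np.sin(a)+Z*np.cos(a)
print(robot.move_linear(list(p+b*75),speed=120,f_stop=10),robot.current_t())
w=np.array([541.0,.3,0])
robot.move_ptp(list(w-U*0+Z*165),ori(-U,0))
for n in ("wrist","scene"):
    d=robot.get_image(n);cv2.imwrite(f"pics/{n}6.png",d["img"])
cv2.imwrite("pics/scene6c.png",cv2.resize(d["img"][100:280,230:410],None,fx=3,fy=3,interpolation=cv2.INTER_CUBIC))
robot.move_gripper(0.0)
print(robot.current_t(),robot.current_qpos())
```

```text
False 15.6333
17.0333 [-2.05584783e-01  2.84895368e-01  1.63629133e+00 -8.47756611e-06
  1.22043463e+00 -2.44784818e+00]
```

View pics/wrist6.png

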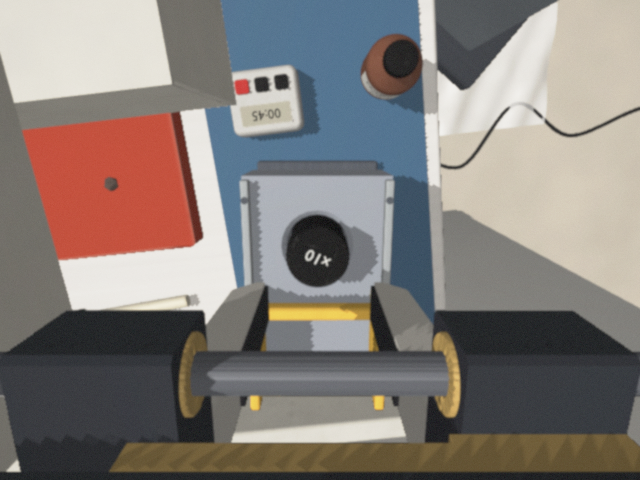

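View pics/scene6c.png

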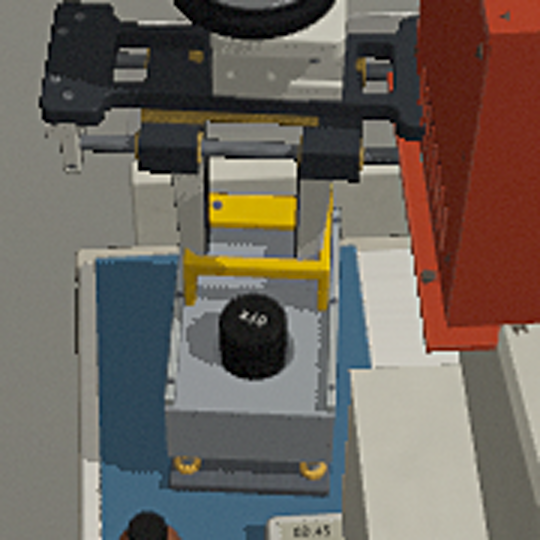

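The canister stands in the well: lid at wrist (318,250), upright in the scene view, bystanders unmoved. Next, put the closed fingers in the window and push the bar part way.

```bash
cat >> h.py <<'E'
W=np.array([540.7,.4,0]); 
def J(x,y,h): return list(W-U*x+RR*y+Z*(77+h))
E
python3 - <<'E'
from h import *
from bench import robot
import time
robot.move_linear(J(-46.5,-8,88),speed=120,f_stop=10)
print(robot.move_linear(J(-46.5,-8,30.5),speed=70,f_stop=5),robot.current_tcp_pos(),robot.current_contact_force())
print(robot.move_linear(J(-20,-6,30.5),speed=30,f_stop=7),robot.current_contact_force())
print(robot.move_linear(J(3,0,30.5),speed=40,f_stop=7),robot.current_contact_force(),robot.current_tcp_pos())
for n in ("wrist","scene"):
    d=robot.get_image(n);cv2.imwrite(f"pics/{n}7.png",d["img"])
cv2.imwrite("pics/scene7c.png",cv2.resize(d["img"][100:280,230:410],None,fx=3,fy=3,interpolation=cv2.INTER_CUBIC))
print(robot.current_t())
E
```

```text
False [572.56280805  35.55541363 107.9039521 ] [-0.05217383  0.01806991 -0.69368831]
False [-0.29321123  0.63977849 -0.37621881]
False [-0.30219204 -0.01850867 -0.37704492] [538.36736601  -2.00971012 107.60897916]
20.425
```

View pics/wrist7.png

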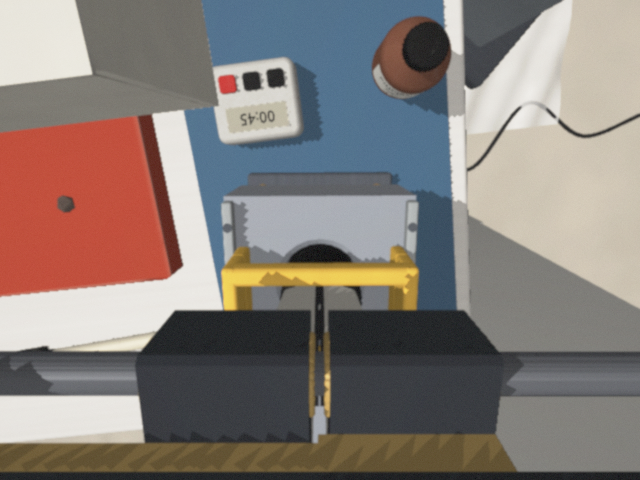

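View pics/scene7c.png

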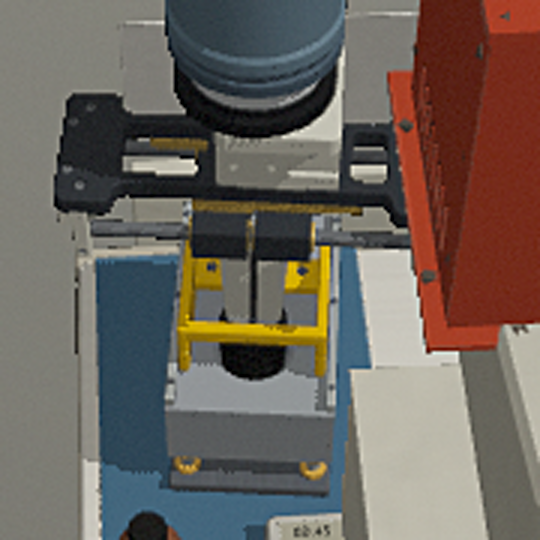

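The bar is over the canister with the fingers behind it. Now press and slide.

Run:
```python
from h import *
from bench import robot
print(robot.move_linear(J(3,0,27),speed=30,f_stop=4),robot.current_contact_force())
s=robot.move_linear(J(3,0,14.5),speed=12,f_stop=13.5)
p=np.array(robot.current_tcp_pos());print(s,p[2]-77,robot.current_contact_force())
robot.sleep(0.2); print(robot.current_contact_force(),robot.current_tcp_pos()[2]-77)
h=p[2]-77
if h<17.8:
    s=robot.move_linear(J(15.5,0,h),speed=20,f_stop=14)
    print(s,(np.array(robot.current_tcp_pos())-W)@-U,robot.current_tcp_pos()[2]-77,robot.current_contact_force())
for n in ("wrist","scene"):
    d=robot.get_image(n);cv2.imwrite(f"pics/{n}8.png",d["img"])
cv2.imwrite("pics/scene8c.png",cv2.resize(d["img"][100:280,230:410],None,fx=3,fy=3,interpolation=cv2.INTER_CUBIC))
print(robot.current_t())
```

```text
False [ 0.03775649 -0.07610694  0.16583453]
True 16.548305738670393 [-2.23232217 -0.33053832  8.91632881]
[-2.05531178  1.14118487  8.53833757] 16.694892337600493
False 13.52815842444921 17.5190016377379 [4.27685117 4.04508926 5.29672874]
22.6833
```

View pics/wrist8.png

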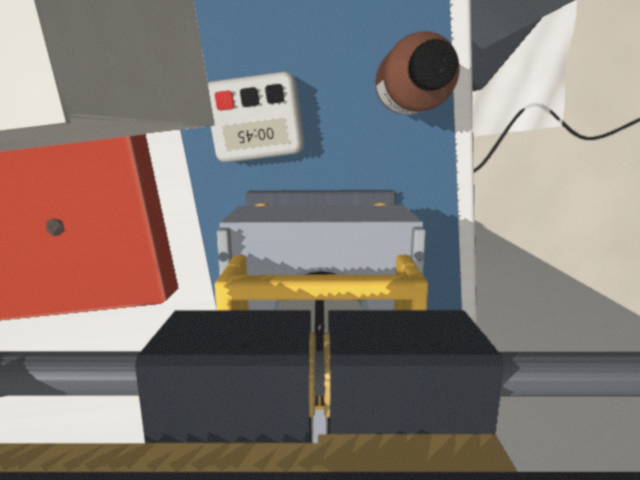

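View pics/scene8c.png

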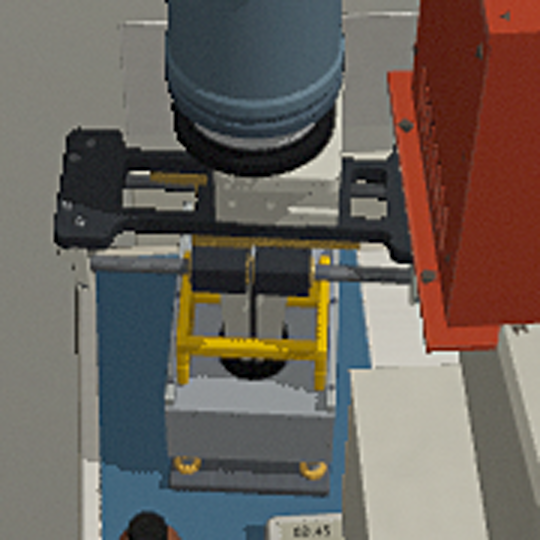

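The slide stopped about 2 mm short of the target, and Fz is only 5–9 N, so the canister may not have been fully home. I'll back off slightly and press in small steps until the stop can be felt.

Run:
```python
from h import *
from bench import robot
robot.move_linear(J(9,0,18),speed=40)
def st(t):
    p=np.array(robot.current_tcp_pos());f=np.array(robot.current_contact_force());print(t,"x",round((p-W)@-U,1),"h",round(p[2]-77,2),"Fx",round(f@-U,1),"Fy",round(f@RR,1),"Fz",round(f[2],1)); return f[2]
st("back")
for h in np.arange(17,9,-1):
    robot.move_linear(J(9,0,h),speed=20); robot.sleep(.05)
    if st(h)>17: break
```

```text
back x 9.7 h 18.36 Fx 3.6 Fy -0.3 Fz 8.0
17 x 9.8 h 17.42 Fx 4.0 Fy -0.2 Fz 7.3
16 x 9.8 h 16.49 Fx 4.0 Fy 0.8 Fz 8.8
15 x 9.8 h 16.28 Fx 5.2 Fy -1.7 Fz 13.5
14 x 9.7 h 16.19 Fx 6.6 Fy -2.6 Fz 19.8
```

Run:
```python
from h import *
from bench import robot
def st(t):
    p=np.array(robot.current_tcp_pos());f=np.array(robot.current_contact_force());x=(p-W)@-U;print(t,"x",round(x,1),"h",round(p[2]-77,2),"Fx",round(f@-U,1),"Fy",round(f@RR,1),"Fz",round(f[2],1),flush=True); return x,f[2]
for x in (12,14,15.5,17,18.5,20):
    robot.move_linear(J(x,0,14.6),speed=25); robot.sleep(.05)
    a,_=st(x)
    if a>15.5: break
for n in ("wrist","scene"):
    d=robot.get_image(n);cv2.imwrite(f"pics/{n}9.png",d["img"])
cv2.imwrite("pics/scene9c.png",cv2.resize(d["img"][100:280,230:410],None,fx=3,fy=3,interpolation=cv2.INTER_CUBIC))
print(robot.current_t())
```

```text
12 x 10.9 h 16.21 Fx -1.0 Fy -2.5 Fz 11.6
14 x 12.4 h 16.37 Fx -3.1 Fy -1.0 Fz 11.5
15.5 x 13.2 h 16.38 Fx -5.4 Fy -1.6 Fz 10.9
17 x 14.3 h 16.38 Fx -6.4 Fy -1.0 Fz 9.6
18.5 x 15.7 h 16.33 Fx -6.2 Fy -0.7 Fz 8.8
25.825
```

View pics/scene9c.png

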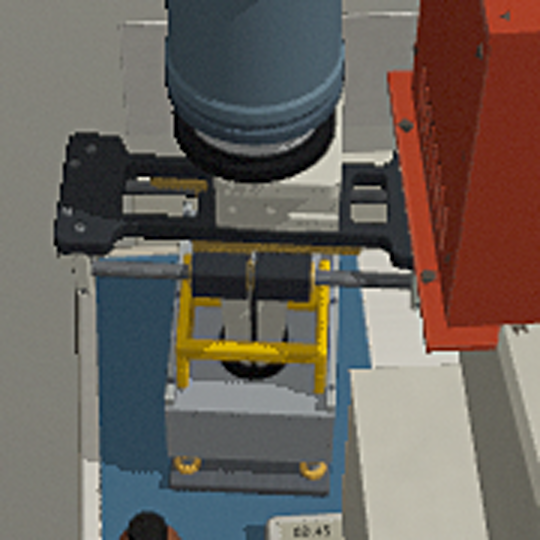

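View pics/wrist9.png

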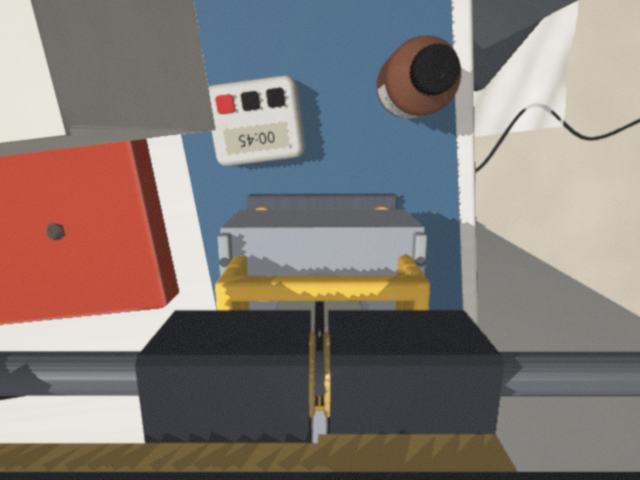

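Run:
```python
from h import *
from bench import robot
def st(t):
    p=np.array(robot.current_tcp_pos());f=np.array(robot.current_contact_force());x=(p-W)@-U;print(t,"x",round(x,1),"h",round(p[2]-77,2),"Fx",round(f@-U,1),"Fy",round(f@RR,1),"Fz",round(f[2],1),flush=True); return x,f@-U
for x in (19.5,20.5):
    robot.move_linear(J(x,0,14.6),speed=25); robot.sleep(.05); a,_=st(x)
# unload and rise behind the bar
for h in (18,21,26,31): robot.move_linear(J(a-1,0,h),speed=40); st(h)
for x in np.arange(18,31,1):
    robot.move_linear(J(x,0,31),speed=25); robot.sleep(.05); a,f=st(x)
    if f<-9: break
for n in ("wrist","scene"):
    d=robot.get_image(n);cv2.imwrite(f"pics/{n}10.png",d["img"])
cv2.imwrite("pics/scene10c.png",cv2.resize(d["img"][100:280,230:410],None,fx=3,fy=3,interpolation=cv2.INTER_CUBIC))
print(robot.current_t())
```

```text
19.5 x 16.7 h 16.3 Fx -6.9 Fy -1.0 Fz 8.3
20.5 x 17.8 h 16.26 Fx -6.7 Fy -1.2 Fz 8.8
18 x 16.3 h 18.64 Fx -1.2 Fy 0.5 Fz 7.8
21 x 16.7 h 20.86 Fx -2.1 Fy 0.3 Fz 2.2
26 x 16.8 h 26.09 Fx -2.0 Fy -1.8 Fz 1.7
31 x 16.8 h 31.4 Fx -3.0 Fy -1.1 Fz 1.6
18 x 17.5 h 31.35 Fx -4.5 Fy -1.8 Fz 2.7
19 x 18.4 h 31.35 Fx -5.2 Fy -1.6 Fz 2.3
20 x 19.2 h 31.36 Fx -5.5 Fy -1.4 Fz 1.8
21 x 20.1 h 31.37 Fx -6.4 Fy -1.6 Fz 1.8
22 x 21.0 h 31.36 Fx -6.6 Fy -1.3 Fz 2.7
23 x 21.1 h 31.4 Fx -9.6 Fy -1.9 Fz 0.5
29.4
```

View pics/scene10c.png

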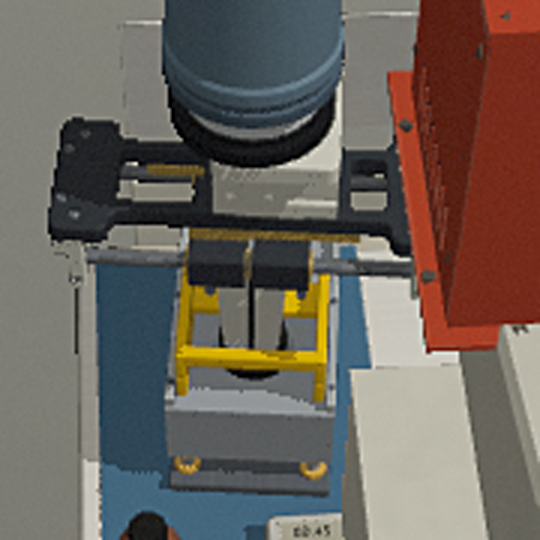

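The keeper stopped hard at x = 21.1 mm (finger face about 28.6, expected 29). Retreat and check.

Run:
```python
from h import *
from bench import robot
import pickle
robot.move_linear(J(15,0,31),speed=40)
robot.move_linear(J(15,0,110),speed=100)
robot.move_ptp(J(30,0,170),ori(U,0)) if False else robot.move_linear(J(-25,0,130),speed=100)
for n in ("wrist","scene"):
    d=robot.get_image(n);cv2.imwrite(f"pics/{n}11.png",d["img"]);pickle.dump(d,open(f"d11{n}.pkl","wb"))
cv2.imwrite("pics/scene11c.png",cv2.resize(d["img"][100:400,230:410],None,fx=3,fy=2,interpolation=cv2.INTER_CUBIC))
print(robot.current_t(),robot.current_contact_force())
d=pickle.load(open("d11wrist.pkl","rb"))
print("predicted bar rear-edge/front-edge px at q=63,57:",[proj(d,J(x,0,39)).round() for x in (29,37,23,31)],"tongue front",[proj(d,J(x,0,25)).round() for x in (-7,-13)],"lid centre h19",proj(d,J(0,0,19)).round())
```

```text
31.3917 [ 0.50708803  0.21084114 -0.52404746]
predicted bar rear-edge/front-edge px at q=63,57: [array([318., 161.]), array([318., 148.]), array([318., 171.]), array([318., 158.])] tongue front [array([318., 215.]), array([318., 224.])] lid centre h19 [318. 203.]
```

View pics/wrist11.png

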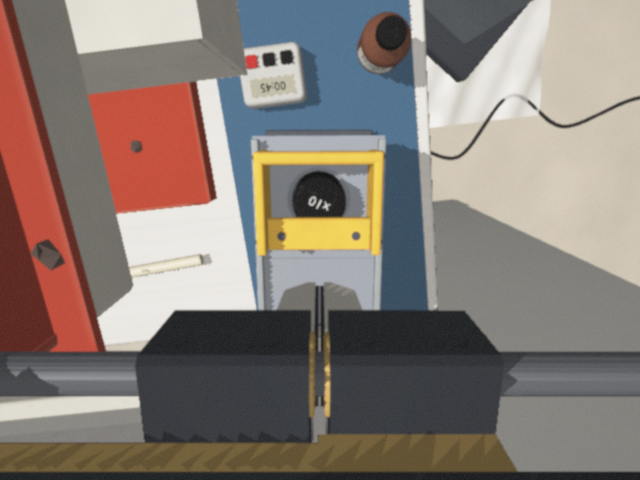

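View pics/scene11c.png

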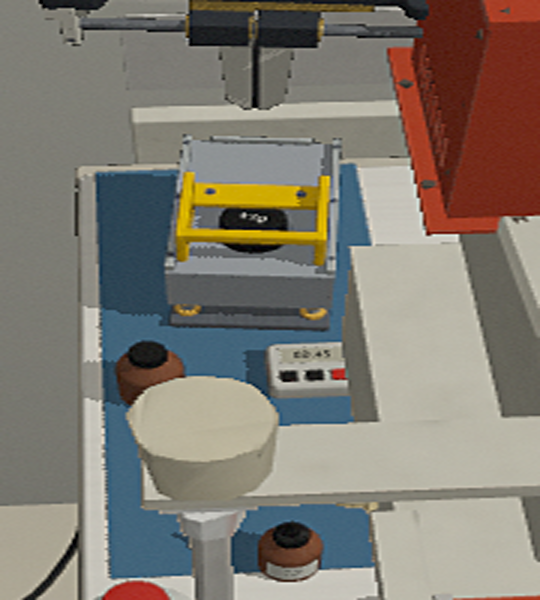

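Run:
```python
from h import *
from bench import robot
import pickle
d=pickle.load(open("d11wrist.pkl","rb"))
print("rail front end pred",proj(d,J(44,0,7)).round(1),proj(d,J(44,0,0)).round(1))
a=d["img"][120:260,240:400];cv2.imwrite("pics/w11c.png",cv2.resize(a,None,fx=4,fy=4,interpolation=cv2.INTER_CUBIC))
m=cv2.inRange(cv2.cvtColor(d["img"],cv2.COLOR_BGR2HSV),(20,120,90),(35,255,255))
col=np.where(m[:,318])[0];print("yellow rows",col.min(),col.max(),[int(c) for i,c in enumerate(col[1:],1) if c-col[i-1]>1],[int(col[i-1]) for i,c in enumerate(col[1:],1) if c-col[i-1]>1])
```

```text
rail front end pred [318.2 135.6] [318.2 135.6]
yellow rows 152 465 [217, 444, 447, 449, 451, 455, 457, 464] [163, 248, 445, 447, 449, 451, 455, 462]
```

View pics/w11c.png

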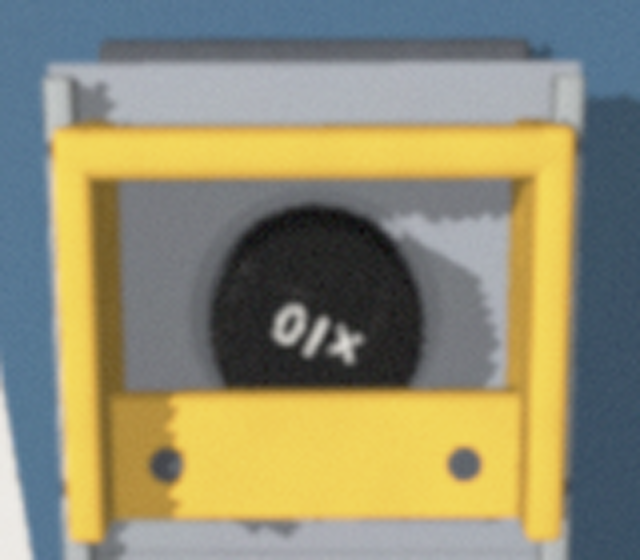

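The front edge of the head sits 2.4 px below its prediction. With that offset removed, the bar's rows (152–163) give q of about 62 mm. The tongue overlaps the lid, and the gripper is clear. I'm handing it in.

Run:
```python
from bench import robot
robot.hand_in(); print(robot.current_t())
```

```text
the job is handed in; nothing more can be done
the job is handed in; nothing more can be done
```

The canister is stowed: it stands upright in the well with the keeper slid shut over it. I handed the job in shortly after 31.4 s on the robot's clock. The hand-in gives no verdict, so these are my own last checks:

- **Pick and insert:** I gripped the canister with the tool leaning 18° to clear the neighbouring block. It went into the well with no contact force.
- **Pressing home:** I felt the head's top face at z = 77 mm. The plate's stop showed at 16.2 mm above it (16 expected), with up to 20 N on the tool.
- **First slide:** This fell short. It stopped about 2 mm before its target while the press eased to about 5 N. I backed off, pressed again to the stop, and slid the keeper while holding the canister down.
- **Keeper shut:** It hit a hard stop with the finger face at 28.6 mm (29 expected), which means fully shut. The final picture puts it about 1 mm short, at roughly 62 mm of 63. The two differ by about the camera's calibration error, and both are above the 57 mm required.
- **Canister trapped:** The tongue overlaps the lid. The fingers lost the canister's push between 18.6 and 21 mm above the head, consistent with the tongue holding it down at 19 mm.
- **Bystanders:** Both bottles and the timer look unmoved and upright, and the gripper was clear of everything. I checked these by eye only.

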